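# Close the junction box with its snap-in cover

### The job

Lift the spanner off the open junction box and lay it flat on the bench. Then lay the cover that fits into the opening, rib upward, without dropping it, and press it down until both end catches have snapped over it and it sits level, fully home on its ledge. Leave the shorter cover where it lies.

Things in the scene. Friction and masses are not known exactly. Their poses are not given: they have to be found in the camera images.
- junction_box: Grey plastic box, open on top, 106 mm (x) x 179 mm (y, long axis) x 56 mm high, fixed on a 150 x 232 x 15 mm plywood board. Origin: underside of the board at its centre, on the bench; z up. Rim 71 mm above the origin. The opening is a recess 94 (x) x 163 mm (y), 8 mm deep, with a ledge all round that carries the cover. Small terminals inside reach 39 mm above the origin.
- seat (a point): Centre of the recess at ledge level, 63 mm above the box's origin, axes as the box: the middle of the fitted cover's underside belongs here.
- cover_long: The cover that fits: grey plate 90 mm (x) x 160 mm (y, long axis) x 8 mm, 0.25 kg, rounded edges; on the middle of its top a grip rib 14 mm wide (x), 56 mm long (y), rising 20 mm above the plate (rib top 28 mm above the underside). Origin: centre of the underside; z points out of the rib side. Either end fits either end of the box.
- cover_short: A cover for another box, the same but only 120 mm long; origin and axes alike. It stays where it is.
- spanner: Flat steel spanner 133 mm long (y), 18 mm wide (x), 8 mm thick, lying across the box on its two long rims. Origin: centre of its underside.
- end_a (a point): Axis of the roller catch in the middle of the box's +y end, 72 mm above the box's origin: spring roller 8 mm thick, 36 mm long along x, between two cheeks that guide the cover's end (59 mm over both, 81.75 to 105.5 mm from the box's middle, flared tops 96 mm above the origin). A cover laid on both rollers lies 11 mm too high; about 5 N at each end snaps it under them.
- end_b (a point): The same on the roller catch at the box's -y end (81 mm from the box's middle).
Not all that is in view belongs to the job. There is more than one size of the spanner; the one meant has the size given above.

How it is judged (in metres and radians):
At the end, for the whole second after the job is handed in: Long cover rib up in the recess: underside within 2 mm of the ledge, centre within 5 mm of the recess centre, tilt under 0.02 rad, turned under 0.06 rad from the box; spanner flat on the bench (origin under 11 mm high); both at rest; short cover within 30 mm of its start (z of cover_long in the frame of seat between -0.002 and 0.002 m and horizontal distance between cover_long and seat below 0.005 m and angle between cover_long's own z axis and vertical below 0.02 rad and angle between the y axis of cover_long and the y axis of junction_box, either way round below 0.06 rad and linear speed of each of cover_long, spanner below 0.02 m/s and height (world z) of spanner between -0.005 and 0.011 m and distance of cover_short from where it was at the start of the episode below 0.03 m); the robot touches nothing.
It fails at once if the long cover is dropped or thrown: it moves faster than 0.7 m/s while the fingers do not touch it (linear speed of cover_long above 0.7 m/s and contact force between the fingers and cover_long below 0.2 N).
It also fails if it takes over 69 s, if anything falls off the work surface, if the arm or the gripper's body presses on something with over 40 N, if the wrist force passes 120 N, or if a joint passes its speed limit or range.

### The arm

A 7-joint arm with a two-finger parallel gripper is mounted at the origin on a cart in front of the work surface, level with it; the furniture and walls round the work are solid. World frame = base frame: x ahead of the robot, y to its left, z up, the work surface at z = 0. Lengths are in mm, angles in rad, forces in N, time in s.
With the tool pointing down it reaches from about 400 to 900 mm from the base axis. Payload 5.6 kg.
Tool frame: the origin (TCP) lies on the mounting face of the last link; the fingertips stand 190 mm ahead of it and the grasp point (between the pads) lies 171 mm ahead of it (r.tips_ahead is the distance from the TCP to the fingertips, in mm); z points along the fingers, y is the line along which they close (so a half turn about z gives the same grasp; the last joint's range is limited). The gripper opens to 92 mm and grips with 3 to 60 N. Pads are 20 mm wide; open, the fingers measure 128 mm over their backs; the gripper's body (75 mm by 189 mm) begins 69 mm behind the grasp point.
Start: joints at [1.09, 0.468, -0.012, 1.603, 0.006, 1.071, -0.056], TCP at [275.532, -588.714, 404.692] pointing down, gripper open.
Joint ranges: [-2.53, 2.53], [-0.31, 2.02], [-1.57, 1.55], [0.28, 2.44], [-1.29, 4.43], [0.15, 1.84], [-2.92, 2.92]. Speed limits (rad/s): [2.57, 2.57, 3.14, 3.14, 3.14, 3.14, 3.14].

### API

Orientations are given as a unit quaternion [x, y, z, w].
In Python, from workcell import r, optics, ticket gives the robot as it stands.
- The arm moves only by the tool arm_command, never from a script. Its argument "commands" is a list of rows, each an object of numbers: "x", "y", "z": the shift along the tool's x, y, z each as a share of 0.3 m, from -1 to 1; "ax", "ay", "az": the turn, a rotation vector about the tool's x, y, z each as a share of 2 rad, from -1 to 1; "claw": the closure, from -1 (fully open) to 1 (shut). In form: [{"x": .., "y": .., "z": .., "ax": .., "ay": .., "az": .., "claw": ..}, ...]. A call has 1 to 8 rows; each row is the pose to reach, as a shift and turn from the pose commanded when the call began, along the tool's axes at that moment; what a row does not reach only later rows make up. A row lasts 1/8 s, in which the tool goes at most 62.5 mm and 10.7 degrees, less where a joint would pass 70% of its speed; a pose out of reach is approached as far as the arm can. A call with a number of a shift or a turn outside -1 to 1 is refused whole. A call with a gripper value outside its range is refused whole. The fingers move at their own pace and stop on an object; the grip force is fixed at half the most. Time passes only in rows, so rows that repeat a pose let the fingers close. It gives the time, the measured TCP pose, the force, the opening and the grip force at its end, in the units of the state.
- r.read_state(): the state, without advancing time (a new reading comes with each control period).
- optics.capture(name): name is "side" or "top"; returns the picture (480x640x3 uint8, blue, green, red); there is no depth.
- optics.camera_info(name): a dict with "fx", "fy", "cx", "cy" (pixels), "R" (3x3) and "t" (3): a world point X has camera coordinates R X + t. Camera axes: x right, y down, z forward; pixel columns grow to the right and rows downward; lengths in mm; the calibration is good to about 2 mm. A picture is of the moment at which its call begins. camera_info takes no time and is no camera call.
- ticket.finish_job(): hands the job in; it is judged then, once.
Trained networks look in the newest picture that a camera, given by its name, has taken for a name from the list of things; names that differ only in an ending like _2 or _b are one class to them, and where a whole thing is asked for, a point or a joint stands for the part that bears it (a point fixed in the world has none). Each returns a list of dicts, best first, with "conf" (0 to 1); they miss things now and then, are a little off and sometimes report something else, mostly with a low value. They report only what shows in the picture. A call takes as long as a camera call. They do not tell look-alikes from the thing itself.
- optics.regions_of(query, camera): "pixels" (480x640 bool, what is visible of it) and "centre" ([column, row] in pixels, amid what is visible of it).
The state is a dict: "t": time; "joint_pos": joint angles; "qvel": joint speeds; "joint_efforts": joint torques, N m; "position": TCP position; "orientation": TCP orientation; "wrist_force": force on the tool from outside, world axes, zero at the start; "ft_torque": the same for the moment, N m; "gripper_width": finger opening in mm; "finger_force": force on a finger pad.
Only numpy, scipy, OpenCV 4.12 (cv2) and the standard library are available. Lean on these libraries where they do the work, as an engineer would, in place of code of your own. Each camera call takes 0.05 s, during which the arm holds its last target. There are 200 camera calls.

## Working session

There is one attempt and no reset: what is moved stays moved. The work goes in short steps, Python scripts to look and compute and a tool call to move; the robot and the scene stay as the last step left them, time stands still between calls to the robot, and variables do not carry over. Pictures are saved under pics/ and viewed, at most 10 in all, crops included, and the job is handed in when it is done.

Besides the shell and the picture viewer there is one more tool, called after "Request:" as name(argument=value, ...) on one line, values as JSON. arm_command: Moves the arm, as the interface text tells. Shift numbers are shares of 0.3 m and turn numbers shares of 2 rad, none past 1 either way. Its arguments: {"type":"object","properties":{"commands":{"type":"array","items":{"type":"object","properties":{"x":{"type":"number"},"y":{"type":"number"},"z":{"type":"number"},"ax":{"type":"number"},"ay":{"type":"number"},"az":{"type":"number"},"claw":{"type":"number"}}}}},"required":["commands"]}

```bash
mkdir -p pics; python3 - <<'E'
from workcell import r, optics
import cv2, numpy as np
s=r.read_state(); print({k:np.round(v,3).tolist() if not np.isscalar(v) else v for k,v in s.items()})
for n in ("top","side"):
    cv2.imwrite(f"pics/{n}0.png",optics.capture(n))
    print(n,optics.camera_info(n))
    for q in ("junction_box","cover_long","cover_short","spanner","end_a"):
        for d in optics.regions_of(q,n): print(n,q,round(d["conf"],2),d["centre"],d["pixels"].sum())
E
```

```text
{'t': 0.0, 'joint_pos': [1.09, 0.468, -0.012, 1.604, 0.006, 1.071, -0.056], 'qvel': [0.001, -0.001, -0.0, 0.001, 0.0, 0.001, -0.003], 'joint_efforts': [-0.0, -52.057, -0.012, -24.375, -0.057, 0.017, 0.0], 'position': [275.394, -588.497, 403.721], 'orientation': [0.976, 0.217, -0.0, -0.001], 'wrist_force': [-0.268, -0.75, 0.495], 'ft_torque': [0.069, 0.022, -0.041], 'finger_force': 0.0, 'gripper_width': 91.85457341160581}
top {'fx': 587.4104585258573, 'fy': 587.4104585258573, 'cx': 320.204460734742, 'cy': 245.36077118146508, 'R': array([[-0.01219144, -0.99982867, -0.01392847],
       [-0.9856475 ,  0.01436176, -0.16820446],
       [ 0.16837568,  0.0116779 , -0.98565372]]), 't': array([  32.0969153 ,  499.08407485, 1534.88114765])}
top cover_long 0.82 [454.8, 246.6] 1881
top cover_short 0.97 [374.6, 259.0] 1440
top spanner 0.73 [261.7, 222.8] 79
top spanner 0.58 [171.5, 256.3] 83
top end_a 0.75 [275.5, 240.3] 4383
top end_a 0.52 [375.6, 260.2] 1362
side {'fx': 462.83497570849096, 'fy': 462.83497570849096, 'cx': 325.3514509614552, 'cy': 245.1334474511462, 'R': array([[-0.99443395, -0.1051795 , -0.00619642],
       [-0.05140038,  0.53562877, -0.84288778],
       [ 0.09197349, -0.83787773, -0.5380537 ]]), 't': array([ 492.57395129,   92.89249961, 1005.97057784])}
side junction_box 0.82 [302.8, 313.5] 7167
side cover_long 0.91 [338.0, 203.1] 854
side cover_long 0.45 [301.5, 316.6] 7063
side cover_short 0.66 [340.8, 246.1] 1025
side spanner 0.8 [300.8, 298.6] 328
side spanner 0.78 [299.6, 433.0] 731
side end_a 0.62 [302.2, 314.5] 6916
```

```bash
ls
```

```text
pics
```

```bash
python3 - <<'E'
import cv2
a=cv2.imread("pics/top0.png")[160:340,130:530]; cv2.imwrite("pics/top0c.png",cv2.resize(a,None,fx=2,fy=2,interpolation=cv2.INTER_CUBIC))
E
```

```text
(no output)
```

View pics/top0c.png

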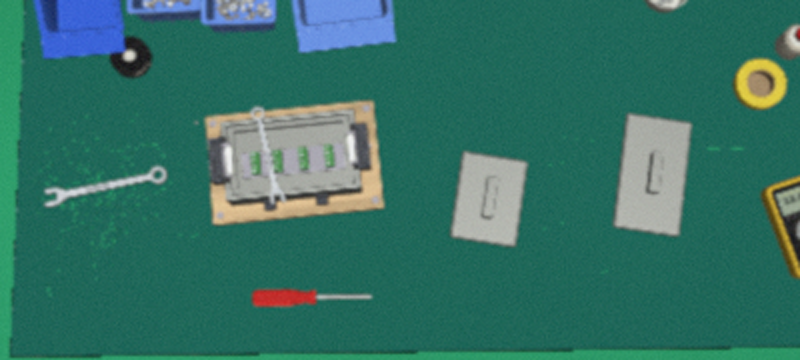

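View pics/side0.png

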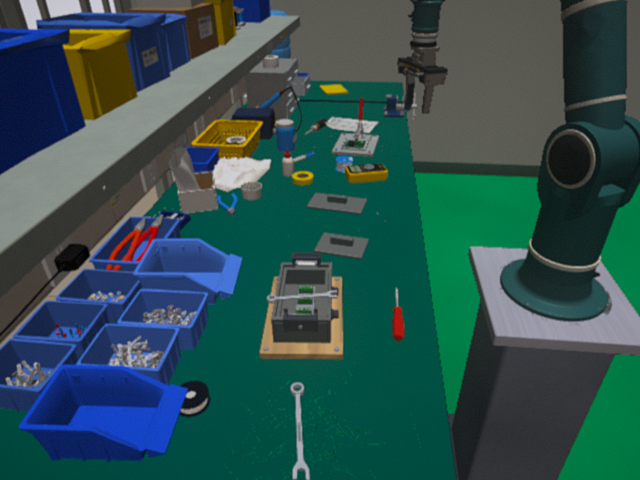

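The top view shows the box at about (276,240) with the spanner across it. The short cover is at (375,259) and the long one at (455,247), both rib up. A decoy spanner lies on the bench at (183,253). Next I'll measure poses.

```bash
cat > h.py <<'E'
import numpy as np, cv2
from workcell import r, optics
def back(n,uv,z):
    c=optics.camera_info(n); d=np.array([(uv[0]-c['cx'])/c['fx'],(uv[1]-c['cy'])/c['fy'],1])
    d=c['R'].T@d; o=-c['R'].T@c['t']; return o+d*(z-o[2])/d[2]
def proj(n,X):
    c=optics.camera_info(n); p=np.atleast_2d(X)@c['R'].T+c['t']
    return np.c_[c['fx']*p[:,0]/p[:,2]+c['cx'],c['fy']*p[:,1]/p[:,2]+c['cy']]
def mask_pose(n,m,z):
    """centre, long-axis angle, extents of a mask projected to plane z"""
    v,u=np.nonzero(m); P=np.array([back(n,(a,b),z)[:2] for a,b in zip(u,v)]).astype(np.float32)
    (c,s,a)=cv2.minAreaRect(P); b=cv2.boxPoints((c,s,a)); e=b[1]-b[0] if np.linalg.norm(b[1]-b[0])>np.linalg.norm(b[2]-b[1]) else b[2]-b[1]
    w,V=np.linalg.eigh(np.cov(P.T)); l=V[:,1]
    A=lambda e: round(float(np.mod(np.arctan2(e[1],e[0]),np.pi)),3)
    return dict(rect_c=np.round(c,1),mean=np.round(P.mean(0),1),size=np.round(sorted(s),1),rect_ang=A(e),mom_ang=A(l))
def tool():
    s=r.read_state(); from scipy.spatial.transform import Rotation as R
    M=R.from_quat(s['orientation']).as_matrix(); return np.array(s['position']),M,s
def move_to(tip,yaw):
    """shares to bring fingertips to tip (mm) with tool down, tool x at heading yaw (mod pi)"""
    from scipy.spatial.transform import Rotation as R
    p,M,s=tool(); out=[]
    for y in (yaw,yaw+np.pi,yaw-np.pi):
        x=np.array([np.cos(y),np.sin(y),0]); T=np.c_[x,np.cross([0,0,-1],x),[0,0,-1]]
        out.append(R.from_matrix(M.T@T).as_rotvec())
    rv=min(out,key=np.linalg.norm); d=M.T@(np.array(tip)+[0,0,r.tips_ahead]-p)
    print("shift share",np.round(d/300,4),"turn share",np.round(rv/2,4),"mm",np.round(d,1),"q7",round(s['joint_pos'][6],2))
E
python3 - <<'E'
from h import *
im=optics.capture("top"); 
for q in ("cover_long","cover_short"):
    m=optics.regions_of(q,"top")[0]["pixels"]; print(q,mask_pose("top",m,8))
for d in optics.regions_of("spanner","top")[:3]:
    print("sp",mask_pose("top",d["pixels"],75),mask_pose("top",d["pixels"],4)["size"])
hsv=cv2.cvtColor(im,cv2.COLOR_BGR2HSV); m=((hsv[...,0]>8)&(hsv[...,0]<28)&(hsv[...,1]>60)&(hsv[...,2]>90)).astype(np.uint8)
m[:, :220]=0; m[:,335:]=0; m[:200]=0; m[285:]=0
n,l,st,_=cv2.connectedComponentsWithStats(m); k=1+st[1:,4].argmax(); print(n,st[k])
print("board",mask_pose("top",l==k,15))
s=optics.capture("side")
print("side spanner")
for d in optics.regions_of("spanner","side")[:2]: print(mask_pose("side",d["pixels"],75))
print(mask_pose("side",optics.regions_of("cover_long","side")[0]["pixels"],8))
hsv=cv2.cvtColor(s,cv2.COLOR_BGR2HSV); m=((hsv[...,0]>8)&(hsv[...,0]<28)&(hsv[...,1]>60)&(hsv[...,2]>60)).astype(np.uint8)
m[:, :250]=0; m[:,355:]=0; m[:240]=0; m[370:]=0
cv2.imwrite("pics/bm.png",m*255)
E
python3 - <<'E'
import cv2,numpy as np
a=cv2.imread("pics/top0.png")[190:290,225:335]; b=cv2.imread("pics/side0.png")[240:370,245:365]
f=lambda x:cv2.resize(x,(400,400*x.shape[0]//x.shape[1]),interpolation=cv2.INTER_CUBIC)
a,b=f(a),f(b);h=max(len(a),len(b));p=lambda x:np.pad(x,((0,h-len(x)),(0,0),(0,0)))
cv2.imwrite("pics/z.png",np.hstack([p(a),p(b)]))
E
```

```text
cover_long {'rect_c': array([ 495.7, -346.6]), 'mean': array([ 495. , -345.6], dtype=float32), 'size': array([ 92.4, 160.3]), 'rect_ang': 2.979, 'mom_ang': 2.985}
cover_short {'rect_c': array([ 465.1, -121.3]), 'mean': array([ 464.8, -121.3], dtype=float32), 'size': array([ 88.9, 119.7]), 'rect_ang': 2.965, 'mom_ang': 2.955}
sp {'rect_c': array([480. , 385.7]), 'mean': array([480.6, 382.4], dtype=float32), 'size': array([ 22.7, 159.5]), 'rect_ang': 1.768, 'mom_ang': 1.768} [ 23.8 167. ]
sp {'rect_c': array([519.9, 174.4]), 'mean': array([514.1, 173.2], dtype=float32), 'size': array([ 10.8, 111.2]), 'rect_ang': 0.221, 'mom_ang': 0.208} [ 11.3 116.4]
4 [ 235  211   87   61 1186]
board {'rect_c': array([518.5, 145.5]), 'mean': array([489.7, 122.1], dtype=float32), 'size': array([149.7, 231.5]), 'rect_ang': 1.657, 'mom_ang': 1.987}
side spanner
{'rect_c': array([482.9, 452.3]), 'mean': array([482.2, 460.8], dtype=float32), 'size': array([ 21.2, 150.8]), 'rect_ang': 1.748, 'mom_ang': 1.763}
{'rect_c': array([520.7, 176.6]), 'mean': array([520.3, 175. ], dtype=float32), 'size': array([ 26.6, 129.1]), 'rect_ang': 0.211, 'mom_ang': 0.222}
{'rect_c': array([ 498.7, -338.7]), 'mean': array([ 498.2, -338. ], dtype=float32), 'size': array([104.1, 160.4]), 'rect_ang': 3.006, 'mom_ang': 2.999}
```

View pics/z.png

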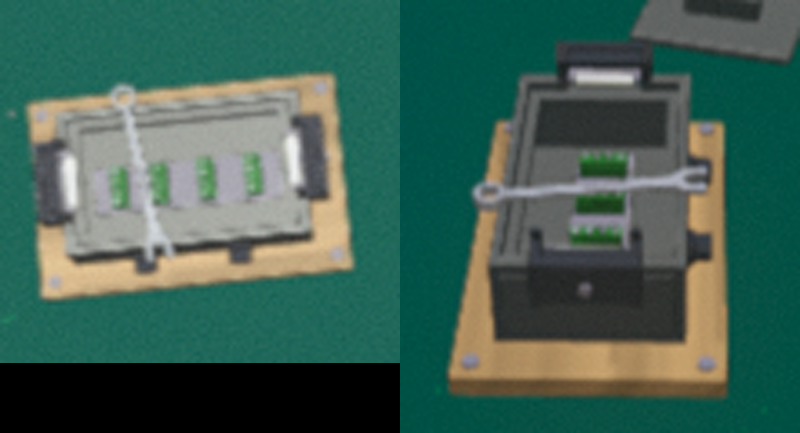

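The crops show the spanner's ring over the rim on the +x side and its jaw on the -x side. Its shaft crosses the opening off-centre. Heading for it now.

Request:
arm_command(commands=[{"x":0.91,"y":-0.98,"claw":0.35},{"x":0.91,"y":-0.98,"claw":0.35},{"x":0.91,"y":-0.98,"claw":0.35},{"x":0.91,"y":-0.98,"claw":0.35},{"x":0.91,"y":-0.98,"claw":0.35},{"x":0.91,"y":-0.98,"claw":0.35},{"x":0.91,"y":-0.98,"claw":0.35}])

```text
schema error: expected keys x, y, z, ax, ay, az, claw
```

```bash
python3 - <<'E'
from h import *
from scipy.optimize import least_squares
move_to((520,175.5,115),0.215); print(tool()[0],tool()[2]['gripper_width'])
# box pose from board corners, both views
out={}
for n,roi,z in (("top",(200,285,220,335),15),("side",(240,370,250,355),15)):
    im=cv2.imread(f"pics/{n}0.png"); h=cv2.cvtColor(im,cv2.COLOR_BGR2HSV)
    m=((h[...,0]>8)&(h[...,0]<28)&(h[...,1]>60)&(h[...,2]>60)).astype(np.uint8); k=np.zeros_like(m); k[roi[0]:roi[1],roi[2]:roi[3]]=1; m*=k
    nn,l,st,_=cv2.connectedComponentsWithStats(m); big=np.isin(l,[i for i in range(1,nn) if st[i,4]>15])
    hull=cv2.convexHull(np.argwhere(big)[:,::-1].astype(np.int32))
    f=np.zeros_like(m); cv2.fillConvexPoly(f,hull,1); out[n]=f
    print(n,st[1:,4],mask_pose(n,f,15))
def sil(n,p,S=8):
    c,s=np.cos(p[2]),np.sin(p[2]); V=np.array([[c*a-s*b+p[0],s*a+c*b+p[1],z] for a in (-75,75) for b in (-116,116) for z in (0,15)])
    q=(proj(n,V)*S+S/2).astype(np.float32); I=np.zeros((480*S,640*S),np.uint8); cv2.fillConvexPoly(I,np.round(cv2.convexHull(q)).astype(np.int32),255)
    return cv2.resize(I,(640,480),interpolation=cv2.INTER_AREA)/255.
from scipy.optimize import minimize
for ns in (("top",),("side",),("top","side")):
    res=minimize(lambda p:sum(np.abs(sil(n,p*[1,1,.01])-out[n]).sum() for n in ns),[518.5,145.5,8.6],method="Nelder-Mead",options=dict(initial_simplex=[[518.5,145.5,8.6],[521,145.5,8.6],[518.5,148,8.6],[518.5,145.5,11]],maxiter=60))
    print(ns,res.x,res.fun)
E
```

```text
shift share [ 1.8178 -1.9618  0.3319] turn share [0.     0.     0.1114] mm [ 545.3 -588.5   99.6] q7 -0.06
[ 275.53428075 -588.69666958  404.69078381] 91.71919379131893Traceback (most recent call last):
  File "<stdin>", line 12, in <module>
  File "h.py", line 11, in mask_pose
    v,u=np.nonzero(m); P=np.array([back(n,(a,b),z)[:2] for a,b in zip(u,v)]).astype(np.float32)
                                   ~~~~^^^^^^^^^^^
  File "h.py", line 4, in back
    c=optics.camera_info(n); d=np.array([(uv[0]-c['cx'])/c['fx'],(uv[1]-c['cy'])/c['fy'],1])
ValueError: time passes only in moves, steps and waits
```

Request:
arm_command(commands=[{"x":0.91,"y":-0.98,"z":0,"ax":0,"ay":0,"az":0,"claw":0.35},{"x":0.91,"y":-0.98,"z":0,"ax":0,"ay":0,"az":0,"claw":0.35},{"x":0.91,"y":-0.98,"z":0,"ax":0,"ay":0,"az":0,"claw":0.35},{"x":0.91,"y":-0.98,"z":0,"ax":0,"ay":0,"az":0,"claw":0.35},{"x":0.91,"y":-0.98,"z":0,"ax":0,"ay":0,"az":0,"claw":0.35},{"x":0.91,"y":-0.98,"z":0,"ax":0,"ay":0,"az":0,"claw":0.35},{"x":0.91,"y":-0.98,"z":0,"ax":0,"ay":0,"az":0,"claw":0.35}])

```text
t: 1.82
position: [399.0, -203.3, 405.1]
orientation: [0.976, 0.22, 0.0, 0.0]
wrist_force: [0.4, -0.3, 0.5]
gripper_width: 30.1
finger_force: 0.0
```

```bash
sed -i 's/^def back/import functools\nINFO=functools.cache(lambda n: optics.camera_info(n))\ndef back/; s/c=optics.camera_info(n)/c=INFO(n)/' h.py; cat > box.py <<'E'
from h import *
from scipy.optimize import minimize
out={}
for n,roi in (("top",(200,285,220,335)),("side",(240,370,250,355))):
    im=cv2.imread(f"pics/{n}0.png"); h=cv2.cvtColor(im,cv2.COLOR_BGR2HSV)
    m=((h[...,0]>8)&(h[...,0]<28)&(h[...,1]>60)&(h[...,2]>60)).astype(np.uint8); k=np.zeros_like(m); k[roi[0]:roi[1],roi[2]:roi[3]]=1; m*=k
    nn,l,st,_=cv2.connectedComponentsWithStats(m); big=np.isin(l,[i for i in range(1,nn) if st[i,4]>15])
    hull=cv2.convexHull(np.argwhere(big)[:,::-1].astype(np.int32))
    f=np.zeros_like(m); cv2.fillConvexPoly(f,hull,1); out[n]=f
    print(n,st[1:,4],mask_pose(n,f,15))
def sil(n,p,S=8):
    c,s=np.cos(p[2]),np.sin(p[2]); V=np.array([[c*a-s*b+p[0],s*a+c*b+p[1],z] for a in (-75,75) for b in (-116,116) for z in (0,15)])
    q=(proj(n,V)*S+S/2).astype(np.float32); I=np.zeros((480*S,640*S),np.uint8); cv2.fillConvexPoly(I,np.round(cv2.convexHull(q)).astype(np.int32),255)
    return cv2.resize(I,(640,480),interpolation=cv2.INTER_AREA)/255.
for ns in (("top",),("side",),("top","side")):
    x0=np.array([518.5,145.5,8.6])
    res=minimize(lambda p:sum(np.abs(sil(n,p*[1,1,.01])-out[n]).sum() for n in ns),x0,method="Nelder-Mead",options=dict(initial_simplex=[x0,x0+[3,0,0],x0+[0,3,0],x0+[0,0,3]],maxiter=60))
    print(ns,res.x,res.fun)
E
python3 - <<'E'
import box
from h import *
move_to((520,175.5,115),0.215); print(tool()[0],tool()[2]['gripper_width'])
E
```

```text
top [1185   94    4] {'rect_c': array([518.4, 145.4]), 'mean': array([517.8, 145.2], dtype=float32), 'size': array([152.2, 234. ]), 'rect_ang': 1.658, 'mom_ang': 1.655}
side [  78 2238] {'rect_c': array([521.5, 151.8]), 'mean': array([520.2, 164.6], dtype=float32), 'size': array([151. , 241.3]), 'rect_ang': 1.658, 'mom_ang': 1.657}
('top',) [519.55589179 145.36726725   8.25267893] 84.03137254901961
('side',) [522.4796619  142.41074686   8.71985008] 129.15686274509804
('top', 'side') [521.38335134 144.88905797   7.97761227] 331.8588235294118
shift share [ 0.9051 -0.9681  0.3337] turn share [ 0.0002 -0.0004  0.1138] mm [ 271.5 -290.4  100.1] q7 -0.77
[ 398.96545148 -203.26031672  405.11055253] 30.10297844841708
```

Request:
arm_command(commands=[{"x":0.905,"y":-0.968,"z":0.1,"ax":0,"ay":0,"az":0.113,"claw":0.35},{"x":0.905,"y":-0.968,"z":0.1,"ax":0,"ay":0,"az":0.113,"claw":0.35},{"x":0.905,"y":-0.968,"z":0.1,"ax":0,"ay":0,"az":0.113,"claw":0.35},{"x":0.905,"y":-0.968,"z":0.1,"ax":0,"ay":0,"az":0.113,"claw":0.35},{"x":0.905,"y":-0.968,"z":0.1,"ax":0,"ay":0,"az":0.113,"claw":0.35},{"x":0.905,"y":-0.968,"z":0.1,"ax":0,"ay":0,"az":0.113,"claw":0.35},{"x":0.905,"y":-0.968,"z":0.3337,"ax":0,"ay":0,"az":0.113,"claw":0.35},{"x":0.905,"y":-0.968,"z":0.3337,"ax":0,"ay":0,"az":0.113,"claw":0.35}])

```text
t: 2.82
position: [519.9, 172.7, 301.7]
orientation: [0.994, 0.107, -0.003, 0.0]
wrist_force: [-0.4, -0.8, -0.2]
gripper_width: 29.9
finger_force: 0.0
```

```bash
python3 - <<'E'
from h import *
move_to((520,175.5,72),0.215); print(tool()[0])
E
```

```text
shift share [ 0.003  -0.0091  0.1319] turn share [-0.0001  0.0027 -0.0001] mm [ 0.9 -2.7 39.6] q7 -1.96
[519.92072543 172.68660997 301.66894565]
```

Request:
arm_command(commands=[{"x":0,"y":0,"z":0.1,"ax":0,"ay":0,"az":0,"claw":0.35},{"x":0,"y":0,"z":0.14,"ax":0,"ay":0,"az":0,"claw":0.35},{"x":0,"y":0,"z":0.14,"ax":0,"ay":0,"az":0,"claw":0.35},{"x":0,"y":0,"z":0.14,"ax":0,"ay":0,"az":0,"claw":0.35}])

```text
t: 3.32
position: [521.5, 171.1, 263.9]
orientation: [0.994, 0.105, 0.001, -0.0]
wrist_force: [0.6, -0.0, -0.6]
gripper_width: 29.9
finger_force: 0.0
```

```bash
python3 - <<'E'
from h import *
move_to((520,175.5,72),0.215); print(tool()[0])
cv2.imwrite("pics/s1.png",cv2.resize(optics.capture("side")[220:380,230:390],None,fx=3.5,fy=3.5,interpolation=cv2.INTER_CUBIC))
E
```

```text
shift share [-0.0019 -0.0155  0.006 ] turn share [ 0.     -0.0011 -0.0021] mm [-0.6 -4.6  1.8] q7 -1.99
[521.53067264 171.0803455  263.90682817]
```

View pics/s1.png

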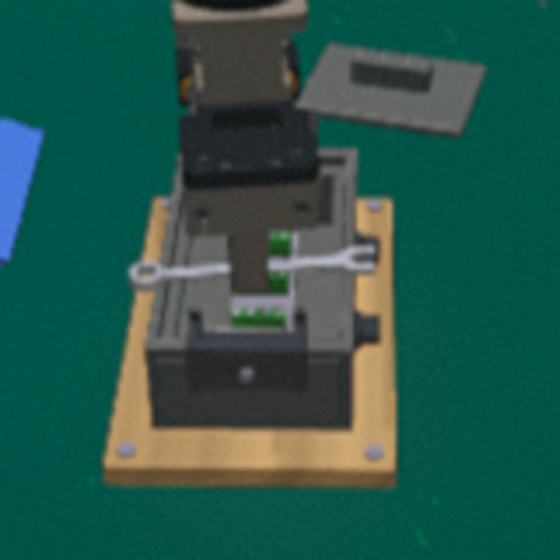

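The fingers straddle the shaft at about (250,270) in this crop. I'll centre, close and lift.

Request:
arm_command(commands=[{"x":0,"y":-0.015,"z":0.006,"ax":0,"ay":0,"az":0,"claw":0.35},{"x":0,"y":-0.015,"z":0.006,"ax":0,"ay":0,"az":0,"claw":1},{"x":0,"y":-0.015,"z":0.006,"ax":0,"ay":0,"az":0,"claw":1},{"x":0,"y":-0.015,"z":0.006,"ax":0,"ay":0,"az":0,"claw":1},{"x":0,"y":-0.015,"z":0.006,"ax":0,"ay":0,"az":0,"claw":1}])

```text
t: 4.0
position: [520.1, 175.7, 260.8]
orientation: [0.994, 0.106, -0.0, 0.0]
wrist_force: [-0.6, 0.1, 1.1]
gripper_width: 5.9
finger_force: 30.0
```

Request:
arm_command(commands=[{"x":0,"y":0,"z":-0.2,"ax":0,"ay":0,"az":0,"claw":1},{"x":0,"y":0,"z":-0.35,"ax":0,"ay":0,"az":0,"claw":1},{"x":-0.44,"y":0.54,"z":-0.35,"ax":0,"ay":0,"az":0,"claw":1},{"x":-0.44,"y":0.54,"z":-0.35,"ax":0,"ay":0,"az":0,"claw":1},{"x":-0.44,"y":0.54,"z":-0.35,"ax":0,"ay":0,"az":0,"claw":1},{"x":-0.44,"y":0.54,"z":-0.35,"ax":0,"ay":0,"az":0,"claw":1},{"x":-0.44,"y":0.54,"z":0.0,"ax":0,"ay":0,"az":0,"claw":1},{"x":-0.44,"y":0.54,"z":0.0,"ax":0,"ay":0,"az":0,"claw":1}])

```text
t: 5.0
position: [424.5, -11.0, 259.6]
orientation: [0.994, 0.105, 0.0, 0.0]
wrist_force: [0.5, -0.1, -0.5]
gripper_width: 6.1
finger_force: 30.0
```

```bash
python3 - <<'E'
from h import *
print(tool()[0],tool()[2]['gripper_width']); move_to((425,-10,3.5),0.212)
cv2.imwrite("pics/s2.png",cv2.resize(optics.capture("side")[200:380,230:450],None,fx=3,fy=3,interpolation=cv2.INTER_CUBIC))
E
```

```text
[424.4790127  -11.00806286 259.55128466] 6.096605604640206
shift share [ 0.0023 -0.003   0.2198] turn share [ 0.0002 -0.0002 -0.0008] mm [ 0.7 -0.9 66. ] q7 -1.63
```

View pics/s2.png

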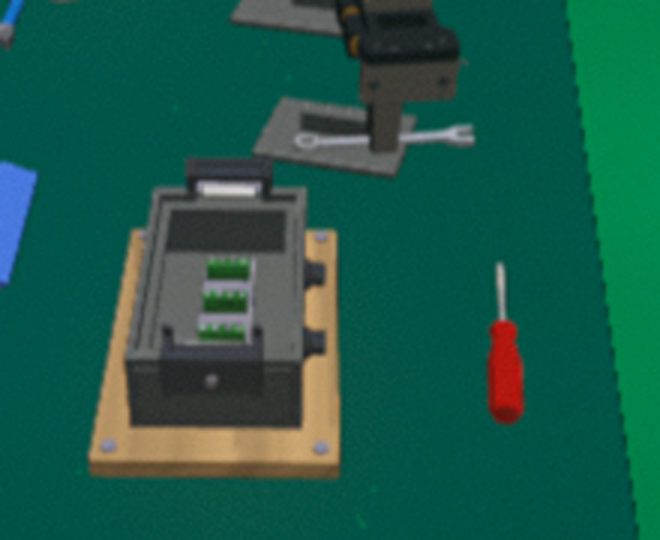

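The spanner hangs level in the grip at about (385,138), and the box opening is clear. I'll lower it.

Request:
arm_command(commands=[{"x":0,"y":0,"z":0.15,"ax":0,"ay":0,"az":0,"claw":1},{"x":0,"y":0,"z":0.2,"ax":0,"ay":0,"az":0,"claw":1},{"x":0,"y":0,"z":0.22,"ax":0,"ay":0,"az":0,"claw":1},{"x":0,"y":0,"z":0.22,"ax":0,"ay":0,"az":0,"claw":1},{"x":0,"y":0,"z":0.22,"ax":0,"ay":0,"az":0,"claw":1}])

```text
t: 5.68
position: [425.5, -10.3, 195.8]
orientation: [0.994, 0.106, 0.001, 0.0]
wrist_force: [-0.7, -0.2, -0.3]
gripper_width: 6.2
finger_force: 30.0
```

Request:
arm_command(commands=[{"x":0,"y":0,"z":0.01,"ax":0,"ay":0,"az":0,"claw":1},{"x":0,"y":0,"z":0.01,"ax":0,"ay":0,"az":0,"claw":0.4},{"x":0,"y":0,"z":0.01,"ax":0,"ay":0,"az":0,"claw":0.4},{"x":0,"y":0,"z":0.01,"ax":0,"ay":0,"az":0,"claw":0.4},{"x":0,"y":0,"z":-0.1,"ax":0,"ay":0,"az":0,"claw":0.2},{"x":0,"y":0,"z":-0.3,"ax":0,"ay":0,"az":0,"claw":0.0},{"x":0,"y":0,"z":-0.5,"ax":0,"ay":0,"az":0,"claw":0.0}])

```text
t: 6.55
position: [424.7, -10.3, 346.2]
orientation: [0.994, 0.106, -0.001, -0.0]
wrist_force: [1.2, 0.1, 0.7]
gripper_width: 45.9
finger_force: 0.0
```

```bash
python3 - <<'E'
from h import *
print(tool()[0],tool()[2]['gripper_width']); move_to((496,-345,60),2.983); move_to((496,-345,60),2.983-np.pi)
for n in ("side","top"):
    optics.capture(n)
    for d in optics.regions_of("spanner",n)[:3]: print(n,d["conf"],mask_pose(n,d["pixels"],4))
# cover_long fit by silhouette, each camera
from scipy.optimize import minimize
def sil(n,p,S=8):
    c,s=np.cos(p[2]),np.sin(p[2]); I=np.zeros((480*S,640*S),np.uint8)
    for hx,hy,z0,z1 in ((45,80,0,8),(7,28,8,28)):
        V=np.array([[c*a-s*b+p[0],s*a+c*b+p[1],z] for a in (-hx,hx) for b in (-hy,hy) for z in (z0,z1)])
        q=(proj(n,V)*S+S/2).astype(np.float32); cv2.fillConvexPoly(I,np.round(cv2.convexHull(q)).astype(np.int32),255)
    return cv2.resize(I,(640,480),interpolation=cv2.INTER_AREA)/255.
for n,roi in (("top",(205,290,425,490)),("side",(185,222,290,380))):
    h=cv2.cvtColor(cv2.imread(f"pics/{n}0.png"),cv2.COLOR_BGR2HSV); m=(h[...,1]<75).astype(float); k=np.zeros_like(m); k[roi[0]:roi[1],roi[2]:roi[3]]=1; m*=k
    x0=np.array([496,-346,141.3])
    res=minimize(lambda p:np.abs(sil(n,p*[1,1,.01])-m).sum(),x0,method="Nelder-Mead",options=dict(initial_simplex=[x0,x0+[3,0,0],x0+[0,3,0],x0+[0,0,3]],maxiter=60)); print(n,m.sum(),res.x,res.fun)
E
```

```text
[424.68923259 -10.28963981 346.20004282] 45.90017980632478
shift share [-0.002   1.141   0.3195] turn share [-0.0002  0.0006  0.1853] mm [ -0.6 342.3  95.9] q7 -1.53
shift share [-0.002   1.141   0.3195] turn share [-0.0002  0.0006  0.1853] mm [ -0.6 342.3  95.9] q7 -1.53
side 0.94 {'rect_c': array([493.4, 401.4]), 'mean': array([492.4, 410.8], dtype=float32), 'size': array([ 23.9, 170.4]), 'rect_ang': 1.749, 'mom_ang': 1.763}
side 0.71 {'rect_c': array([528.,  92.]), 'mean': array([524.8, 127.6], dtype=float32), 'size': array([154.5, 345.1]), 'rect_ang': 1.646, 'mom_ang': 1.681}
side 0.48 {'rect_c': array([421.5, -11. ]), 'mean': array([417.2, -10.8], dtype=float32), 'size': array([ 20.2, 120.1]), 'rect_ang': 0.166, 'mom_ang': 0.186}
top 0.8 {'rect_c': array([488.9, 408.3]), 'mean': array([488. , 419.7], dtype=float32), 'size': array([ 22.6, 145. ]), 'rect_ang': 1.746, 'mom_ang': 1.77}
top 1936.0 [ 496.81113363 -345.71005926  140.71637968] 48.38823529411765
side 844.0 [ 498.9042742  -350.61401371  142.55760734] 105.53333333333333
```

Request:
arm_command(commands=[{"x":0,"y":1.0,"z":0.0,"ax":0,"ay":0,"az":0.187,"claw":0.0},{"x":0,"y":1.0,"z":0.2,"ax":0,"ay":0,"az":0.187,"claw":0.0},{"x":0,"y":1.0,"z":0.2,"ax":0,"ay":0,"az":0.187,"claw":0.0},{"x":0,"y":1.0,"z":0.2,"ax":0,"ay":0,"az":0.187,"claw":0.0},{"x":0,"y":1.0,"z":0.2,"ax":0,"ay":0,"az":0.187,"claw":0.0},{"x":0,"y":1.0,"z":0.2,"ax":0,"ay":0,"az":0.187,"claw":0.0},{"x":0,"y":1.0,"z":0.2,"ax":0,"ay":0,"az":0.187,"claw":0.0}])

```text
t: 7.62
position: [487.5, -302.6, 282.7]
orientation: [0.997, -0.081, -0.002, -0.001]
wrist_force: [0.3, 0.5, 0.4]
gripper_width: 46.2
finger_force: 0.0
```

```bash
python3 - <<'E'
from h import *
print(tool()[0]); move_to((496.8,-345.7,50),2.978)
E
```

```text
[ 487.50093948 -302.61885652  282.66925149]
shift share [0.0543 0.137  0.1414] turn share [-0.001   0.0019  0.0009] mm [16.3 41.1 42.4] q7 -1.36
```

Request:
arm_command(commands=[{"x":0.054,"y":0.137,"z":0.1,"ax":0,"ay":0,"az":0,"claw":0.0},{"x":0.054,"y":0.137,"z":0.14,"ax":0,"ay":0,"az":0,"claw":0.0},{"x":0.054,"y":0.137,"z":0.14,"ax":0,"ay":0,"az":0,"claw":0.0},{"x":0.054,"y":0.137,"z":0.14,"ax":0,"ay":0,"az":0,"claw":0.0}])

```text
t: 8.12
position: [498.0, -345.0, 243.4]
orientation: [0.997, -0.08, 0.0, -0.0]
wrist_force: [-0.2, -0.1, 0.7]
gripper_width: 45.7
finger_force: 0.0
```

```bash
python3 - <<'E'
from h import *
print(tool()[0]); move_to((496.8,-345.7,10.5),2.978)
E
```

```text
[ 497.95226438 -345.04199414  243.42764352]
shift share [-0.0035  0.0029  0.1428] turn share [-0.0003 -0.0002  0.0019] mm [-1.1  0.9 42.8] q7 -1.31
```

Request:
arm_command(commands=[{"x":-0.003,"y":0.003,"z":0.1,"ax":0,"ay":0,"az":0,"claw":0.0},{"x":-0.003,"y":0.003,"z":0.142,"ax":0,"ay":0,"az":0,"claw":0.0},{"x":-0.003,"y":0.003,"z":0.142,"ax":0,"ay":0,"az":0,"claw":0.0},{"x":-0.003,"y":0.003,"z":0.142,"ax":0,"ay":0,"az":0,"claw":0.0}])

```text
t: 8.62
position: [496.8, -347.5, 201.1]
orientation: [0.997, -0.081, 0.001, 0.0]
wrist_force: [-0.7, -0.5, -0.2]
gripper_width: 45.7
finger_force: 0.0
```

Request:
arm_command(commands=[{"x":0,"y":-0.004,"z":0,"ax":0,"ay":0,"az":0,"claw":0.4},{"x":0,"y":-0.004,"z":0,"ax":0,"ay":0,"az":0,"claw":1},{"x":0,"y":-0.004,"z":0,"ax":0,"ay":0,"az":0,"claw":1},{"x":0,"y":-0.004,"z":0,"ax":0,"ay":0,"az":0,"claw":1},{"x":0,"y":-0.004,"z":0,"ax":0,"ay":0,"az":0,"claw":1},{"x":0,"y":-0.004,"z":-0.1,"ax":0,"ay":0,"az":0,"claw":1},{"x":0,"y":-0.004,"z":-0.3,"ax":0,"ay":0,"az":0,"claw":1},{"x":0,"y":-0.004,"z":-0.5,"ax":0,"ay":0,"az":0,"claw":1}])

```text
t: 9.62
position: [496.2, -346.1, 350.7]
orientation: [0.997, -0.081, -0.001, -0.001]
wrist_force: [0.4, -0.3, -1.9]
gripper_width: 13.5
finger_force: 30.0
```

```bash
python3 - <<'E'
from h import *
p,M,s=tool(); print(p,s['gripper_width'],s['finger_force'],s['wrist_force']); move_to((519.6,145.4,160),1.653)
E
```

```text
[ 496.15792474 -346.08003409  350.69414278] 13.492961544900798 29.99918282032013 [ 0.40429901 -0.31735539 -1.94241078]
shift share [-0.1873 -1.6294  0.0042] turn share [2.000e-04 1.300e-03 6.632e-01] mm [ -56.2 -488.8    1.3] q7 -1.28
```

Request:
arm_command(commands=[{"x":-0.02,"y":-0.15,"z":0,"ax":0,"ay":0,"az":-0.08,"claw":1},{"x":-0.04,"y":-0.32,"z":0,"ax":0,"ay":0,"az":-0.16,"claw":1},{"x":-0.06,"y":-0.5,"z":0,"ax":0,"ay":0,"az":-0.24,"claw":1},{"x":-0.08,"y":-0.66,"z":0,"ax":0,"ay":0,"az":-0.32,"claw":1},{"x":-0.1,"y":-0.82,"z":0,"ax":0,"ay":0,"az":-0.4,"claw":1},{"x":-0.12,"y":-0.95,"z":0,"ax":0,"ay":0,"az":-0.48,"claw":1},{"x":-0.12,"y":-0.95,"z":0,"ax":0,"ay":0,"az":-0.5,"claw":1}])

```text
t: 10.5
position: [506.7, -55.8, 349.9]
orientation: [0.912, 0.41, -0.0, -0.001]
wrist_force: [-0.2, -0.3, -3.2]
gripper_width: 13.4
finger_force: 30.0
```

```bash
python3 - <<'E'
from h import *
p,M,s=tool(); print(p,s['gripper_width']); move_to((519.6,145.4,160),1.653)
E
```

```text
[506.68581454 -55.75317107 349.94595638] 13.37353009678759
shift share [ 5.305e-01 -4.123e-01  5.000e-04] turn share [-0.0006 -0.0006 -0.4035] mm [ 1.591e+02 -1.237e+02  1.000e-01] q7 -0.89
```

Request:
arm_command(commands=[{"x":0.15,"y":-0.12,"z":0,"ax":0,"ay":0,"az":-0.09,"claw":1},{"x":0.3,"y":-0.23,"z":0,"ax":0,"ay":0,"az":-0.18,"claw":1},{"x":0.42,"y":-0.33,"z":0,"ax":0,"ay":0,"az":-0.27,"claw":1},{"x":0.5,"y":-0.39,"z":0,"ax":0,"ay":0,"az":-0.35,"claw":1},{"x":0.53,"y":-0.412,"z":0,"ax":0,"ay":0,"az":-0.403,"claw":1},{"x":0.53,"y":-0.412,"z":0,"ax":0,"ay":0,"az":-0.403,"claw":1},{"x":0.53,"y":-0.412,"z":0,"ax":0,"ay":0,"az":-0.403,"claw":1}])

```text
t: 11.38
position: [521.8, 140.0, 349.7]
orientation: [0.682, 0.731, -0.001, 0.0]
wrist_force: [-0.9, -0.5, -2.8]
gripper_width: 14.2
finger_force: 30.0
```

```bash
python3 - <<'E'
from h import *
p,M,s=tool(); print(p,s['gripper_width']); move_to((519.6,145.4,125),1.653)
E
```

```text
[521.8337979  140.04720679 349.68943555] 14.22288352088715
shift share [ 0.0184 -0.0061  0.1153] turn share [-0.0004  0.0005 -0.0066] mm [ 5.5 -1.8 34.6] q7 -0.59
```

Request:
arm_command(commands=[{"x":0.018,"y":-0.006,"z":0.06,"ax":0,"ay":0,"az":-0.006,"claw":1},{"x":0.018,"y":-0.006,"z":0.115,"ax":0,"ay":0,"az":-0.006,"claw":1},{"x":0.018,"y":-0.006,"z":0.115,"ax":0,"ay":0,"az":-0.006,"claw":1},{"x":0.018,"y":-0.006,"z":0.115,"ax":0,"ay":0,"az":-0.006,"claw":1}])

```text
t: 11.88
position: [519.5, 146.9, 315.5]
orientation: [0.676, 0.736, -0.0, -0.0]
wrist_force: [0.0, -0.5, -2.2]
gripper_width: 13.7
finger_force: 30.0
```

```bash
python3 - <<'E'
from h import *
p,M,s=tool(); print(p,s['gripper_width']); move_to((519.6,145.4,125),1.653)
a=optics.capture("top"); b=optics.capture("side"); cv2.imwrite("pics/t3.png",a); cv2.imwrite("pics/s3.png",b)
# overlay predicted cover corners (held) in each view
yaw=np.arctan2(M[1,0],M[0,0]); u=np.array([np.cos(yaw),np.sin(yaw)]); v=np.array([u[1],-u[0]])
ims=[]
for n,im,(r0,r1,c0,c1) in (("top",a,(190,290,220,340)),("side",b,(210,370,240,380))):
    S=4; z=cv2.resize(im[r0:r1,c0:c1],None,fx=S,fy=S,interpolation=cv2.INTER_CUBIC)
    for h in (0,8):
        V=[[*(p[:2]+80*i*u+45*j*v),p[2]-190-10.5+h] for i,j in ((-1,-1),(1,-1),(1,1),(-1,1))]
        q=((proj(n,V)-[c0,r0]+.5)*S).round().astype(int); cv2.polylines(z,[q],True,(0,0,255) if h else (255,0,255),1)
    ims.append(z)
H=max(map(len,ims)); o=np.hstack([np.pad(x,((0,H-len(x)),(0,0),(0,0))) for x in ims]); f=min(1,800/o.shape[1],600/H); cv2.imwrite("pics/o3.png",cv2.resize(o,None,fx=f,fy=f,interpolation=cv2.INTER_AREA)); print(o.shape)
E
```

```text
[519.52926732 146.86618642 315.47136449] 13.670131409580728
shift share [-0.0049 -0.0002  0.0012] turn share [-0.0002 -0.0001  0.0013] mm [-1.5 -0.1  0.4] q7 -0.63
(640, 1040, 3)
```

View pics/o3.png

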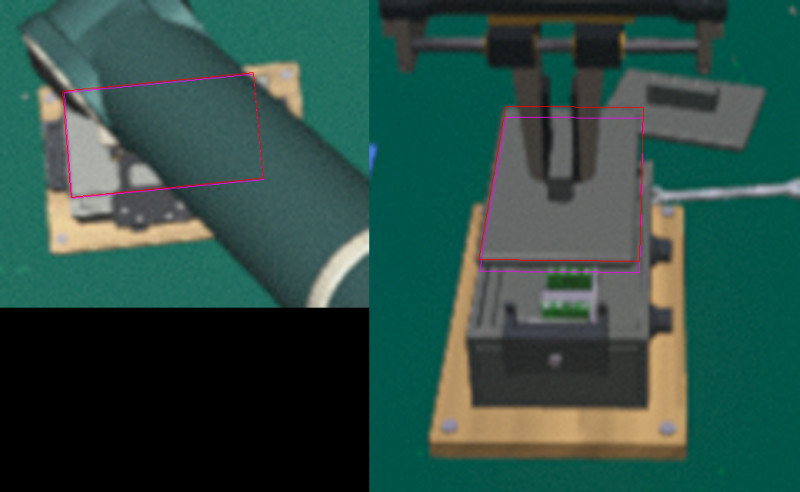

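The overlay of the expected cover pose matches the held cover in both views to about 1 px. Next I'll refine the box and cover poses by aligning model edges to image gradients.

```bash
cat > edge.py <<'E'
from h import *
from scipy.ndimage import map_coordinates
from scipy.optimize import minimize
def rect(hx,hy,z): return [np.array(e,float) for e in (((-hx,-hy,z),(hx,-hy,z)),((hx,-hy,z),(hx,hy,z)),((hx,hy,z),(-hx,hy,z)),((-hx,hy,z),(-hx,-hy,z)))]
def fit(n,im,edges,x0,z0=0):
    g=cv2.GaussianBlur(im.astype(np.float32),(0,0),.8); G=np.zeros(im.shape[:2],np.float32)
    for k in range(3): G=np.maximum(G,np.hypot(cv2.Sobel(g[...,k],5,1,0),cv2.Sobel(g[...,k],5,0,1)))
    G=np.minimum(G,150)
    P=np.concatenate([a+np.linspace(.06,.94,60)[:,None]*(b-a) for a,b in edges])
    def f(p):
        c,s=np.cos(p[2]*.01),np.sin(p[2]*.01); W=np.c_[c*P[:,0]-s*P[:,1]+p[0],s*P[:,0]+c*P[:,1]+p[1],P[:,2]+z0]
        q=proj(n,W); return -map_coordinates(G,[q[:,1],q[:,0]],order=1).mean()
    best=None
    for d in ((0,0),(3,0),(-3,0),(0,3),(0,-3)):
        x=np.array(x0,float)+[*d,0]; rs=minimize(f,x,method="Nelder-Mead",options=dict(initial_simplex=[x,x+[2,0,0],x+[0,2,0],x+[0,0,2]]))
        if best is None or rs.fun<best.fun: best=rs
    return np.round(best.x,2),round(best.fun,1),round(f(x0),1)
E
python3 - <<'E'
from edge import *
t0,s0,s3,t3=[cv2.imread(f"pics/{k}.png") for k in ("top0","side0","s3","t3")]
for n,im in (("top",t0),("side",s0)):
    for nm,E in (("board",rect(75,116,15)),("rim",rect(53,89.5,71)),("boardbase",rect(75,116,0)[:1]+rect(75,116,15)[1:])):
        print(n,nm,fit(n,im,E,(519.6,145.4,8.25)))
    print(n,"cover",fit(n,im,rect(45,80,8),(496.8,-345.7,140.7)))
print("held side",fit("side",s3,rect(45,80,8),(519.5,146.9,8.4),115), fit("side",s3,rect(45,80,8),(519.5,146.9,8.4),114))
E
```

```text
top board (array([520.22, 146.62,   8.1 ]), np.float64(-147.9), np.float32(-147.0))
top rim (array([518.72, 145.15,   8.59]), np.float64(-134.3), np.float32(-132.9))
top boardbase (array([520.4 , 146.64,   8.25]), np.float64(-147.9), np.float32(-147.0))
top cover (array([ 496.8, -345.7,  140.7]), np.float64(-150.0), np.float32(-150.0))
side board (array([523.63, 145.42,   7.97]), np.float64(-122.3), np.float32(-120.1))
side rim (array([522.05, 143.32,   9.06]), np.float64(-130.5), np.float32(-116.6))
side boardbase (array([522.13, 146.29,   9.93]), np.float64(-127.7), np.float32(-123.4))
side cover (array([ 498.54, -345.59,  139.21]), np.float64(-147.9), np.float32(-147.4))
held side (array([522.65, 147.06,   9.76]), np.float64(-105.5), np.float32(-99.8)) (array([523.04, 145.84,   9.76]), np.float64(-105.8), np.float32(-93.5))
```

```bash
sed -i 's/np.minimum(G,150)/np.minimum(G,600)/' edge.py; python3 - <<'E'
from edge import *
t0,s0,s3,t3=[cv2.imread(f"pics/{k}.png") for k in ("top0","side0","s3","t3")]
for n,im in (("top",t0),("side",s0)):
    for nm,E in (("board",rect(75,116,15)),("rim",rect(53,89.5,71)),("recess",rect(47,81.5,71)[1::2])):
        print(n,nm,fit(n,im,E,(519.6,145.4,8.25)))
    print(n,"cover",fit(n,im,rect(45,80,8),(496.8,-345.7,140.7)))
print("held side",fit("side",s3,rect(45,80,8)[1:],(519.5,146.9,8.4),114.5))
R=rect(45,80,8); print("held top",fit("top",t3,[np.array([[-45,80,8],[45,80,8]]),np.array([[-45,25,8],[-45,80,8]])],(519.5,146.9,8.4),114.5))
p,M,s=tool(); print(p); move_to((519.4,145.4,105),1.655)
E
```

```text
top board (array([519.33, 145.17,   8.52]), np.float64(-360.3), np.float32(-359.3))
top rim (array([519.01, 146.08,   8.61]), np.float64(-191.1), np.float32(-189.6))
top recess (array([512.94, 147.14,   8.53]), np.float64(-155.7), np.float32(-61.9))
top cover (array([ 496.28, -345.52,  140.61]), np.float64(-322.4), np.float32(-320.9))
side board (array([521.92, 144.8 ,   8.34]), np.float64(-265.0), np.float32(-200.8))
side rim (array([521.98, 142.76,   9.26]), np.float64(-174.6), np.float32(-143.5))
side recess (array([533.8 , 196.84,   8.96]), np.float64(-219.6), np.float32(-68.1))
side cover (array([ 498.44, -344.74,  140.06]), np.float64(-212.0), np.float32(-204.6))
held side (array([521.86, 146.51,   7.89]), np.float64(-141.9), np.float32(-116.9))
held top (array([525.84, 148.42,  13.87]), np.float64(-167.2), np.float32(-148.8))
[519.66848733 146.93452275 316.01607688]
shift share [-0.005  -0.0014  0.0697] turn share [ 0.0004 -0.0001  0.0003] mm [-1.5 -0.4 20.9] q7 -0.63
```

Both views agree once the side camera's 2.5 mm x offset is taken out. The box centre is at (519.3, 145.3) with yaw 0.085. I'll lower in stages.

Request:
arm_command(commands=[{"x":-0.005,"y":-0.001,"z":0.03,"ax":0,"ay":0,"az":0,"claw":1},{"x":-0.005,"y":-0.001,"z":0.06,"ax":0,"ay":0,"az":0,"claw":1},{"x":-0.005,"y":-0.001,"z":0.085,"ax":0,"ay":0,"az":0,"claw":1},{"x":-0.005,"y":-0.001,"z":0.085,"ax":0,"ay":0,"az":0,"claw":1},{"x":-0.005,"y":-0.001,"z":0.085,"ax":0,"ay":0,"az":0,"claw":1},{"x":-0.005,"y":-0.001,"z":0.085,"ax":0,"ay":0,"az":0,"claw":1}])

```text
t: 12.72
position: [519.4, 145.4, 290.4]
orientation: [0.676, 0.737, 0.0, 0.0]
wrist_force: [-0.7, 0.0, -2.7]
gripper_width: 14.1
finger_force: 30.0
```

```bash
python3 - <<'E'
from h import *
p,M,s=tool(); print(p,s['wrist_force'],s['ft_torque']); move_to((519.4,145.3,88),1.655)
E
```

```text
[519.39056538 145.40283924 290.42615607] [-0.65665867  0.0483408  -2.67829123] [-0.01179107 -0.05421952 -0.02865323]
shift share [-0.0003 -0.      0.0411] turn share [ 0.0003 -0.      0.0004] mm [-0.1 -0.  12.3] q7 -0.65
```

Well aligned with no contact force. I'll lower onto the rollers.

Request:
arm_command(commands=[{"x":0,"y":0,"z":0.02,"ax":0,"ay":0,"az":0,"claw":1},{"x":0,"y":0,"z":0.04,"ax":0,"ay":0,"az":0,"claw":1},{"x":0,"y":0,"z":0.05,"ax":0,"ay":0,"az":0,"claw":1},{"x":0,"y":0,"z":0.053,"ax":0,"ay":0,"az":0,"claw":1},{"x":0,"y":0,"z":0.053,"ax":0,"ay":0,"az":0,"claw":1}])

```text
t: 13.35
position: [519.3, 145.1, 274.4]
orientation: [0.676, 0.736, -0.0, 0.0]
wrist_force: [-2.1, -3.1, 2.0]
gripper_width: 14.1
finger_force: 30.0
```

Request:
arm_command(commands=[{"x":0,"y":0,"z":0.01,"ax":0,"ay":0,"az":0,"claw":1},{"x":0,"y":0,"z":0.02,"ax":0,"ay":0,"az":0,"claw":1},{"x":0,"y":0,"z":0.02,"ax":0,"ay":0,"az":0,"claw":1}])

```text
t: 13.72
position: [519.3, 144.9, 268.4]
orientation: [0.676, 0.736, -0.001, 0.0]
wrist_force: [-2.5, -3.8, 5.9]
gripper_width: 13.6
finger_force: 30.0
```

Request:
arm_command(commands=[{"x":0,"y":0,"z":0.01,"ax":0,"ay":0,"az":0,"claw":1},{"x":0,"y":0,"z":0.02,"ax":0,"ay":0,"az":0,"claw":1},{"x":0,"y":0,"z":0.025,"ax":0,"ay":0,"az":0,"claw":1},{"x":0,"y":0,"z":0.025,"ax":0,"ay":0,"az":0,"claw":1}])

```text
t: 14.22
position: [519.2, 145.7, 263.0]
orientation: [0.676, 0.737, -0.001, 0.001]
wrist_force: [-8.9, -5.9, 24.1]
gripper_width: 13.5
finger_force: 30.0
```

Request:
arm_command(commands=[{"x":0,"y":0,"z":0.006,"ax":0,"ay":0,"az":0,"claw":1},{"x":0,"y":0,"z":0.012,"ax":0,"ay":0,"az":0,"claw":1},{"x":0,"y":0,"z":0.012,"ax":0,"ay":0,"az":0,"claw":1}])

```text
t: 14.6
position: [519.1, 146.4, 261.4]
orientation: [0.676, 0.737, -0.001, 0.002]
wrist_force: [-13.7, -7.6, 42.6]
gripper_width: 13.9
finger_force: 34.6
```

```bash
python3 - <<'E'
from h import *
p,M,s=tool(); print(p,s['wrist_force'],s['ft_torque'])
cv2.imwrite("pics/s4.png",cv2.resize(optics.capture("side")[220:360,240:380],None,fx=4,fy=4,interpolation=cv2.INTER_CUBIC))
E
```

```text
[519.06086044 146.38457499 261.44331388] [-13.70399523  -7.64484493  42.56089   ] [-1.75004846  3.28750723  0.13217706]
```

View pics/s4.png

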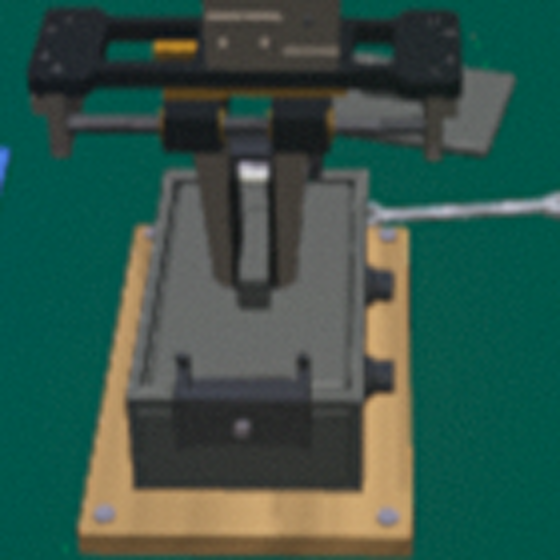

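The cover appears down inside the rim with both catches over it. I'll relieve the force, release and check.

Request:
arm_command(commands=[{"x":0,"y":0,"z":-0.01,"ax":0,"ay":0,"az":0,"claw":1},{"x":0,"y":0,"z":-0.012,"ax":0,"ay":0,"az":0,"claw":0.3},{"x":0,"y":0,"z":-0.012,"ax":0,"ay":0,"az":0,"claw":0.3},{"x":0,"y":0,"z":-0.012,"ax":0,"ay":0,"az":0,"claw":0.3},{"x":0,"y":0,"z":-0.1,"ax":0,"ay":0,"az":0,"claw":0.3},{"x":0,"y":0,"z":-0.3,"ax":0,"ay":0,"az":0,"claw":0.3},{"x":0,"y":0,"z":-0.6,"ax":0,"ay":0,"az":0,"claw":0.3},{"x":0,"y":0.5,"z":-0.6,"ax":0,"ay":0,"az":0,"claw":0.3}])

```text
t: 15.65
position: [579.3, 152.4, 427.1]
orientation: [0.675, 0.737, 0.003, 0.003]
wrist_force: [1.2, 1.2, 0.5]
gripper_width: 32.1
finger_force: 0.0
```

Request:
arm_command(commands=[{"x":-0.9,"y":0.2,"z":-0.2,"ax":0,"ay":0,"az":0,"claw":0.3},{"x":-0.9,"y":0.2,"z":-0.2,"ax":0,"ay":0,"az":0,"claw":0.3},{"x":-0.9,"y":0.2,"z":-0.2,"ax":0,"ay":0,"az":0,"claw":0.3},{"x":-0.9,"y":0.2,"z":-0.2,"ax":0,"ay":0,"az":0,"claw":0.3},{"x":-0.9,"y":0.2,"z":-0.2,"ax":0,"ay":0,"az":0,"claw":0.3},{"x":-0.9,"y":0.2,"z":-0.2,"ax":0,"ay":0,"az":0,"claw":0.3},{"x":-0.9,"y":0.2,"z":-0.2,"ax":0,"ay":0,"az":0,"claw":0.3}])

```text
t: 16.52
position: [663.1, -111.8, 479.8]
orientation: [0.676, 0.737, 0.0, -0.001]
wrist_force: [-0.5, 0.4, -0.1]
gripper_width: 32.4
finger_force: 0.0
```

```bash
python3 - <<'E'
from edge import *
print(tool()[0])
f=lambda x:cv2.resize(x,(400,400*x.shape[0]//x.shape[1]),interpolation=cv2.INTER_CUBIC)
t=optics.capture("top"); s=optics.capture("side")
a,b=f(t[190:290,225:335]),f(s[240:370,245:365]); h=max(len(a),len(b));p=lambda x:np.pad(x,((0,h-len(x)),(0,0),(0,0)))
cv2.imwrite("pics/f.png",np.hstack([p(a),p(b)]))
rib=rect(7,28,28)
for z in (60,63,66,69,74): print(z,"top",fit("top",t,rib,(519.3,145.3,8.5),z),"side",fit("side",s,rib,(521.8,145,8.5),z))
for q in ("cover_short",):
    d=optics.regions_of(q,"top"); print([(x["conf"],mask_pose("top",x["pixels"],8)) for x in d[:1]])
for x in optics.regions_of("spanner","top")[:3]: print(mask_pose("top",x["pixels"],4))
E
```

```text
[ 663.05017614 -111.83913586  479.80613242]
60 top (array([514.49, 142.19,  12.62]), np.float64(-92.4), np.float32(-55.9)) side (array([518.74, 142.96,   7.76]), np.float64(-59.6), np.float32(-46.2))
63 top (array([513.97, 141.98,  12.32]), np.float64(-92.3), np.float32(-59.1)) side (array([518.11, 146.74,   7.74]), np.float64(-59.3), np.float32(-49.8))
66 top (array([513.42, 141.79,  12.3 ]), np.float64(-92.2), np.float32(-63.0)) side (array([517.51, 150.53,   7.83]), np.float64(-59.0), np.float32(-41.1))
69 top (array([519.91, 141.72,   9.59]), np.float64(-74.2), np.float32(-66.0)) side (array([516.88, 154.31,   7.72]), np.float64(-58.7), np.float32(-29.3))
74 top (array([518.98, 141.36,   9.61]), np.float64(-74.1), np.float32(-65.8)) side (array([519.71, 134.69,  21.47]), np.float64(-97.0), np.float32(-27.6))
[(0.79, {'rect_c': array([ 466.2, -121.6]), 'mean': array([ 465.2, -121.7], dtype=float32), 'size': array([ 90.4, 122.2]), 'rect_ang': 2.976, 'mom_ang': 2.952})]
{'rect_c': array([421.4, -11.1]), 'mean': array([411., -13.], dtype=float32), 'size': array([  5.9, 101.6]), 'rect_ang': 0.21, 'mom_ang': 0.215}
{'rect_c': array([488.1, 402.8]), 'mean': array([488.6, 416. ], dtype=float32), 'size': array([ 23. , 165.9]), 'rect_ang': 1.718, 'mom_ang': 1.754}
```

View pics/f.png

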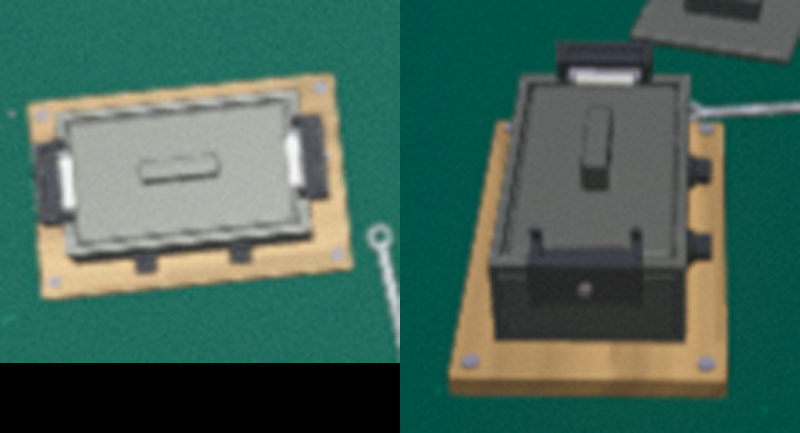

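Both white rollers lie over the cover's ends and it looks level in the recess. To be sure, I'll probe and press each end with closed fingers.

```bash
python3 - <<'E'
from h import *
move_to((514.4,203.1,130),1.655); move_to((524.2,87.5,130),1.655)
E
```

```text
shift share [ 1.0881 -0.4017  0.5362] turn share [-0.0002 -0.0002  0.0017] mm [ 326.4 -120.5  160.9] q7 -0.06
shift share [ 0.7014 -0.4029  0.536 ] turn share [-0.0002 -0.0002  0.0017] mm [ 210.4 -120.9  160.8] q7 -0.06
```

Request:
arm_command(commands=[{"x":0.7,"y":-0.403,"z":0.1,"ax":0,"ay":0,"az":0.0017,"claw":1},{"x":0.7,"y":-0.403,"z":0.1,"ax":0,"ay":0,"az":0.0017,"claw":1},{"x":0.7,"y":-0.403,"z":0.1,"ax":0,"ay":0,"az":0.0017,"claw":1},{"x":0.7,"y":-0.403,"z":0.1,"ax":0,"ay":0,"az":0.0017,"claw":1},{"x":0.7,"y":-0.403,"z":0.3,"ax":0,"ay":0,"az":0.0017,"claw":1},{"x":0.7,"y":-0.403,"z":0.536,"ax":0,"ay":0,"az":0.0017,"claw":1},{"x":0.7,"y":-0.403,"z":0.536,"ax":0,"ay":0,"az":0.0017,"claw":1},{"x":0.7,"y":-0.403,"z":0.536,"ax":0,"ay":0,"az":0.0017,"claw":1}])

```text
t: 17.73
position: [525.3, 86.3, 321.2]
orientation: [0.677, 0.736, 0.0, 0.0]
wrist_force: [0.4, -0.1, 0.4]
gripper_width: 0.3
finger_force: 0.0
```

```bash
python3 - <<'E'
from h import *
print(tool()[0]); move_to((524.2,87.5,74),1.655)
E
```

```text
[525.34944478  86.33029347 321.23479849]
shift share [ 0.0041 -0.0037  0.1904] turn share [ 0.0004 -0.0003 -0.0009] mm [ 1.2 -1.1 57.1] q7 -0.51
```

Request:
arm_command(commands=[{"x":0.004,"y":-0.004,"z":0.1,"ax":0,"ay":0,"az":0,"claw":1},{"x":0.004,"y":-0.004,"z":0.17,"ax":0,"ay":0,"az":0,"claw":1},{"x":0.004,"y":-0.004,"z":0.19,"ax":0,"ay":0,"az":0,"claw":1},{"x":0.004,"y":-0.004,"z":0.2,"ax":0,"ay":0,"az":0,"claw":1},{"x":0.004,"y":-0.004,"z":0.205,"ax":0,"ay":0,"az":0,"claw":1},{"x":0.004,"y":-0.004,"z":0.205,"ax":0,"ay":0,"az":0,"claw":1}])

```text
t: 18.48
position: [524.5, 87.1, 261.5]
orientation: [0.678, 0.735, 0.001, 0.001]
wrist_force: [-2.5, -1.0, 12.6]
gripper_width: 0.4
finger_force: 6.3
```

The -y end is home: the plate top reads 71.5 mm. Now the +y end.

Request:
arm_command(commands=[{"x":0,"y":0,"z":-0.18,"ax":0,"ay":0,"az":0,"claw":1},{"x":0.387,"y":0,"z":-0.18,"ax":0,"ay":0,"az":0,"claw":1},{"x":0.387,"y":0,"z":-0.18,"ax":0,"ay":0,"az":0,"claw":1},{"x":0.387,"y":0,"z":-0.18,"ax":0,"ay":0,"az":0,"claw":1},{"x":0.387,"y":0,"z":-0.06,"ax":0,"ay":0,"az":0,"claw":1},{"x":0.387,"y":0,"z":-0.015,"ax":0,"ay":0,"az":0,"claw":1},{"x":0.387,"y":0,"z":0.0,"ax":0,"ay":0,"az":0,"claw":1},{"x":0.387,"y":0,"z":0.0,"ax":0,"ay":0,"az":0,"claw":1}])

```text
t: 19.48
position: [514.1, 201.8, 261.5]
orientation: [0.678, 0.735, -0.002, 0.001]
wrist_force: [-7.4, -4.7, 22.0]
gripper_width: 0.1
finger_force: 10.9
```

Same height (71.5 mm), so the cover is level and home. I'll withdraw and hand in.

Request:
arm_command(commands=[{"x":0,"y":0,"z":-0.2,"ax":0,"ay":0,"az":0,"claw":1},{"x":0,"y":0,"z":-0.5,"ax":0,"ay":0,"az":0,"claw":1},{"x":0,"y":0,"z":-0.6,"ax":0,"ay":0,"az":0,"claw":1},{"x":0,"y":0,"z":-0.6,"ax":0,"ay":0,"az":0,"claw":1},{"x":0,"y":0,"z":-0.6,"ax":0,"ay":0,"az":0,"claw":1}])

```text
t: 20.1
position: [514.1, 201.6, 438.6]
orientation: [0.678, 0.735, -0.0, 0.0]
wrist_force: [-0.5, -0.1, 0.2]
gripper_width: 0.8
finger_force: 0.0
```

```bash
python3 -c "
from workcell import ticket,r
print(r.read_state()['position']); print(ticket.finish_job())"
```

```text
[514.1370803  201.58083938 438.64349707]
the job is handed in; nothing more can be done
None
```

The job is handed in at about 20 s: the spanner lies on the bench, the long cover is under both catches (plate top 71.5 mm at each end), and the short cover has not moved; no verdict was returned.

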